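# Slide the bearing pan from the ring to the contact feeler

### The job

The pan with the bearing in it stands on the ring mark of the steel plate. Without lifting it, slide it across the plate into the bay between the two straight lines, then push it gently straight back until it bears on the sprung tip of the feeler there: tip pressed in, but never rammed hard to its stop. Leave the pan resting against the tip, clear of both lines, with its handle pointing straight out of the bay to the front, the bearing still in it, and the oil cap on the plate undisturbed.

Things in the scene. Friction and masses are not known exactly. Their poses are not given: they have to be found in the camera images.
- plate: low steel plate lying on the table, 300 (x) x 460 (y) x 20 mm high; origin at the centre of its underside, so its smooth top is at z = 0.020; x points to its back edge, away from the robot. It is fixed. The pan glides on it (friction about 0.3): it drags with about 2 N, up to 6 N when the hand bears down on it.
- ring_mark: thin dark circle, 136 mm across, inlaid flush in the plate's top near its left or its right end; the pan starts on it. Origin at its centre, at the top of the plate.
- station: measuring bay at the plate's other end, fixed: two dark flush lines along its x axis, at y = -72 and +72 mm, from x = -120 to +70 mm; origin midway between them at the top of the plate; x points to the plate's back. Behind it stands a grey block 60 mm wide (x = 97 to 139 mm), 60 mm high, which clamps the feeler.
- feeler_clamp (a point): point on the feeler's axis in the block's front face: 97 mm behind the station's origin, 28 mm above the plate. A round barrel, 21 mm thick, runs from here to the front (-x of the station) and ends in a sprung brass ball tip, 14 mm. Its set-out differs every time and is not reported: pan (radius 60 mm) and tip first touch with the pan's centre at station x = -31 to +6 mm.
- bay_mouth (a point): point on the bay's middle line at the top of the plate, 52 mm in front (-x) of the station's origin: a pan centred here clears the tip at any set-out, so bring it in sideways here, then push along +x. The tip gives 10 mm on a light spring (about 0.6 N at first touch, 3.6 N at the end), then is solid; over 12 N is too much. The freed pan may spring back a little but stays in touch.
- pan: round open aluminium pan, loose, 120 mm outside diameter, 45 mm high, wall 3 mm, floor 4 mm, about 0.6 kg; origin at the centre of its underside; its one handle points along its -x axis: a level dark bar 16 mm wide (y) and 12 mm high, from 60 to 177 mm from the pan's centre, its middle 36 mm above the underside.
- handle (a point): middle of the pan's handle, 110 mm from the pan's axis and 36 mm above the pan's underside; pinch the bar here from above, across its 16 mm width.
- bearing: steel ball bearing, 40 mm across, 11 mm high, lying loose in the pan; origin at the centre of its underside.
- oil_cap: black screw cap, 34 mm across, 18 mm high, standing loose near the back edge of the plate midway between ring and bay; a bystander, to be left alone. Origin at the centre of its underside.
Mind the look-alikes: they are no part of the job. Leave any pink or red look-alike of the bearing alone.

How it is judged:
At the end, for the whole second after the job is handed in: The pan stands flat on the plate, at rest and released, bearing on the sprung tip (contact force over 0.3 N), its centre within 13 mm of the bay's middle line, its handle within 0.25 rad of straight out to the front, the bearing inside it (contact force between pan and station above 0.3 N and y of pan in the frame of station between -0.013 and 0.013 m and angle between the x axis of pan and the x axis of station, either way round below 0.25 rad and x of handle in the frame of station below -0.05 m and z of pan in the frame of plate below 0.023 m and angle between pan's own z axis and vertical below 0.05 rad and distance between bearing and pan below 0.05 m and linear speed of pan below 0.01 m/s and contact force between the fingers and pan below 0.05 N); the robot touches nothing.
It fails at once if the pan is lifted off the plate (its underside's centre more than 7 mm above the plate) or tipped (z of pan in the frame of plate above 0.027 m or angle between pan's own z axis and vertical above 0.14 rad).
It fails at once if the feeler is rammed or struck: over 12 N between pan and station (contact force between pan and station above 12 N).
It fails at once if the robot pushes on the station itself (over 3 N) (contact force between any of the fingers, the arm and station above 3 N).
It fails at once if the oil cap is moved more than 15 mm (distance of oil_cap from where it was at the start of the episode above 0.015 m).
It also fails if it takes over 58 s, if anything falls off the work surface, if the arm or the gripper's body presses on something with over 40 N, if the wrist force passes 120 N, or if a joint passes its speed limit or range.

### The arm

A 6-joint arm with a two-finger parallel gripper is mounted at the origin on a cart in front of the work surface, level with it; the furniture and walls round the work are solid. World frame = base frame: x ahead of the robot, y to its left, z up, the work surface at z = 0. Lengths are in m, angles in rad, forces in N, time in s.
With the tool pointing down it reaches from about 0.375 to 0.975 m from the base axis. Payload 3.8 kg.
Tool frame: the origin (TCP) lies midway between the tips of the shut fingers; the grasp point (between the pads) lies 19 mm behind it; z points along the fingers, y is the line along which they close (so a half turn about z gives the same grasp; the last joint's range is limited). The gripper opens to 85 mm and grips with 20 to 120 N. Pads are 22 mm wide; open, the fingers measure 114 mm over their backs; the gripper's body (76 mm by 85 mm) begins 54 mm behind the grasp point. The pads swing forward as they close: fully open they stand 13 mm farther back than shut.
Start: joints at [-1.17, 0.264, 1.604, -0, 1.274, -0.037], TCP at [0.286, -0.611, 0.231] pointing down, gripper open.
Joint ranges: [-2.63, 2.63], [-0.94, 2.18], [0.31, 2.57], [-1.31, 4.45], [0, 2.66], [-2.55, 2.55]. Speed limits (rad/s): [2.57, 2.57, 3.14, 3.14, 3.14, 3.14].

### API

Orientations are given as a rotation vector (axis times angle).
In Python, from workcell import bot, read_camera, camera_info, ticket gives the robot as it stands.
- The arm moves only by the tool servo_tool, never from a script. Its argument "targets" is a list of rows, each an object of numbers: "hand": the closure, from -1 (fully open) to 1 (shut); "x", "y", "z": the shift along the tool's x, y, z as a fraction of full scale; "roll": the turn about the tool's z as a fraction of full scale. In form: [{"hand": .., "x": .., "y": .., "z": .., "roll": ..}, ...]. A call has 1 to 10 rows; each row is the pose to reach, as a shift and turn from the pose commanded when the call began, along the tool's axes at that moment, turning the shorter way round; what a row does not reach only later rows make up. Full scale, the value 1, is 50 cm for a shift and 180 degrees for a turn. A row lasts 1/12 s, in which the tool goes at most 41.7 mm and 7.16 degrees, less where a joint would pass 70% of its speed; a pose out of reach is approached as far as the arm can. A call with a number of a shift or a turn outside -1 to 1 is refused whole. A call with a gripper value outside its range is refused whole. The fingers move at their own pace and stop on an object; "grip_force" is the grip in N (left out, the last holds). Time passes only in rows, so rows that repeat a pose let the fingers close. It gives the time, the measured TCP pose, the force, the opening and the grip force at its end, in the units of the state.
- bot.read_state(): the state, without advancing time (a new reading comes with each control period).
- read_camera(name): name is "side" or "top"; returns the picture (420x560x3 uint8, red, green, blue); there is no depth.
- camera_info(name): a dict with "fx", "fy", "cx", "cy" (pixels), "eye" and "orientation" of the camera in the world. Camera axes: x right, y down, z forward; pixel columns grow to the right and rows downward; lengths in m; the calibration is good to about 2 mm. A picture is of the moment at which its call begins. camera_info takes no time and is no camera call.
- ticket.finish_job(): hands the job in; it is judged then, once.
The state is a dict: "time": time; "q": joint angles; "joint_vel": joint speeds; "joint_torque": joint torques, N m; "tool_pos": TCP position; "tcp_rot": TCP orientation; "wrist_force": force on the tool from outside, world axes, zero at the start; "torque": the same for the moment, N m; "width": opening from 0.0 (shut) to 1.0 (fully open); "grip_force": force on a finger pad.
Only numpy, scipy, OpenCV 4.12 (cv2) and the standard library are available. Lean on these libraries where they do the work, as an engineer would, in place of code of your own. Each camera call takes 0.05 s, during which the arm holds its last target. There are 200 camera calls.

## Working session

There is one attempt and no reset: what is moved stays moved. The work goes in short steps, Python scripts to look and compute and a tool call to move; the robot and the scene stay as the last step left them, time stands still between calls to the robot, and variables do not carry over. Pictures are saved under pics/ and viewed, at most 10 in all, crops included, and the job is handed in when it is done.

Besides the shell and the picture viewer there is one more tool, called after "Emit:" as name([rows], argument=value, ...), one row to a line, values as JSON. servo_tool: Moves the arm, as the interface text tells. Its arguments: {"type":"object","properties":{"targets":{"type":"array"},"grip_force":{"type":"number"}},"required":["targets"]}

```bash
mkdir -p pics; python3 - <<'E'
from workcell import bot, read_camera, camera_info
import cv2,numpy as np
for n in("top","side"):
    im=read_camera(n); cv2.imwrite(f"pics/{n}0.png",im[:,:,::-1]); print(n,camera_info(n))
s=bot.read_state(); print(s)
E
```

```text
top {'fx': 381.6023699101002, 'fy': 381.6023699101002, 'cx': 277.4008460722738, 'cy': 209.5657800790704, 'eye': array([0.50638657, 0.14977732, 0.91910395]), 'orientation': array([-2.15978851,  2.19810692, -0.14125104])}
side {'fx': 499.4452047842563, 'fy': 499.4452047842563, 'cx': 275.3451279250553, 'cy': 203.05596981530053, 'eye': array([ 0.5167337 , -0.9269392 ,  0.66886461]), 'orientation': array([-2.0780637 ,  0.10216258, -0.03327826])}
{'time': 0.1, 'q': array([-1.16990623e+00,  2.64678101e-01,  1.60526962e+00, -2.12642969e-05,
        1.27372286e+00, -3.69231954e-02]), 'joint_vel': array([ 1.86783088e-03, -2.90233926e-03, -2.93805643e-03,  1.08674370e-03,
        3.27054393e-04,  5.99387616e-05]), 'joint_torque': array([ 1.24863277e-04, -5.16708827e+01, -3.68589914e+01, -2.41230300e-04,
        6.23843705e-03, -1.43152783e-05]), 'tool_pos': array([ 0.28588378, -0.61071514,  0.23006897]), 'tcp_rot': array([-3.06462657e+00, -6.81802653e-01,  6.21719460e-04]), 'wrist_force': array([ 0.1867103 , -0.38481693,  0.23705884]), 'torque': array([ 0.00608625, -0.0128989 ,  0.04548213]), 'grip_force': 0.0, 'width': 0.9993313833001045}
```

View pics/top0.png

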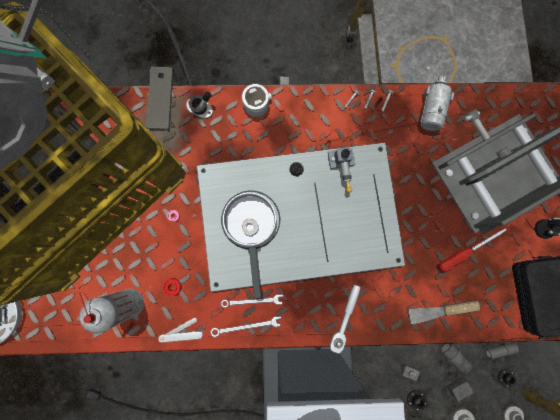

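View pics/side0.png

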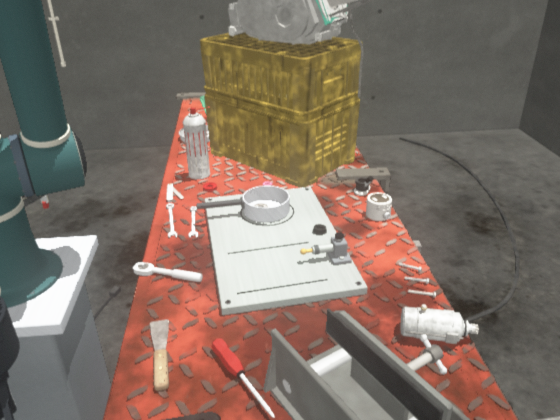

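The top view shows the pan at (250,219) with its handle running down to (257,298) and the bearing at (249,227). The bay lines run (315,183)–(327,262) and (375,174)–(387,252). The feeler tip is at about (349,190) and the oil cap at (296,169). The side view agrees: pan (266,203), tip (303,251), cap (319,229).

Candidates for the bearing: grey ring in the pan (249,227), pink ring (173,215), red ring (172,287). I choose the grey one in the pan. For the handle, the only dark bar is on the pan; the wrenches at (250,300) and (247,327) are not it.

```bash
cat > h.py <<'E'
import numpy as np,cv2
from scipy.spatial.transform import Rotation as R
from workcell import bot, read_camera, camera_info
def ray(n,uv,z):
    c=camera_info(n); uv=np.atleast_2d(uv).astype(float)
    d=np.c_[(uv[:,0]-c['cx'])/c['fx'],(uv[:,1]-c['cy'])/c['fy'],np.ones(len(uv))]@R.from_rotvec(c['orientation']).as_matrix().T
    return c['eye']+d*((z-c['eye'][2])/d[:,2])[:,None]
def proj(n,P):
    c=camera_info(n); p=(np.atleast_2d(P)-c['eye'])@R.from_rotvec(c['orientation']).as_matrix()
    return np.c_[c['fx']*p[:,0]/p[:,2]+c['cx'],c['fy']*p[:,1]/p[:,2]+c['cy']]
E
python3 - <<'E'
from h import *
im=cv2.imread("pics/top0.png"); g=im.max(2)
# dark components on the plate
poly=ray("top",[[199,166],[388,145],[402,263],[214,290]],.02); print("plate corners",poly.round(3).tolist())
m=np.zeros(g.shape,np.uint8); cv2.fillConvexPoly(m,np.array([[205,170],[384,150],[398,260],[262,310],[250,310],[217,285]]),255)
m[(g>110)]=0
n,l,st,ce=cv2.connectedComponentsWithStats(m)
for i in range(1,n):
    if st[i,4]>25:
        ys,xs=np.where(l==i); (c,s,a)=cv2.minAreaRect(np.c_[xs,ys].astype(np.float32))
        print(st[i],c,s,round(a,1),ray("top",ce[i],.02)[0].round(4))
        if max(s)>60 and min(s)<10:
            p=ray("top",np.c_[xs,ys],.02)[:,:2]; v=np.polyfit(p[:,0],p[:,1],1); print(" line dy/dx",v.round(4),"x",p[:,0].min().round(4),p[:,0].max().round(4))
# tip by yellow
hsv=cv2.cvtColor(im,cv2.COLOR_BGR2HSV); y=cv2.inRange(hsv,(12,110,90),(32,255,255)); y[:, :330]=0;y[:,365:]=0;y[210:]=0;y[:165]=0
ys,xs=np.where(y>0); print("tip",xs.mean(),ys.mean(),len(xs),ray("top",[xs.mean(),ys.mean()],.048))
crop=cv2.resize(im[140:310,190:410],None,fx=3.5,fy=3.5,interpolation=cv2.INTER_CUBIC); cv2.imwrite("pics/c1.png",crop)
E
```

```text
plate corners [[0.708, 0.312, 0.02], [0.754, -0.145, 0.02], [0.47, -0.164, 0.02], [0.417, 0.277, 0.02]]
[328 154  26  43 301] (344.0000305175781, 174.0) (44.27188491821289, 22.76839828491211) 71.6 [ 0.6959 -0.0305  0.02  ]
[290 162  14  15 155] (296.0000305175781, 168.99998474121094) (13.416407585144043, 13.416406631469727) 63.4 [0.6979 0.0799 0.02  ]
[374 176  14  77 104] (380.3599853515625, 214.02490234375) (77.10218811035156, 1.8816090822219849) 79.9 [ 0.5879 -0.1183  0.02  ]
 line dy/dx [ 0.1319 -0.1958] x 0.496 0.6783
[225 195  45  33 118] (242.55874633789062, 206.34207153320312) (21.697214126586914, 48.30113983154297) 62.9 [0.617  0.2154 0.02  ]
[ 223  230  150   73 1659] (297.8963317871094, 267.93292236328125) (147.75738525390625, 70.78662109375) 6.3 [0.4398 0.1072 0.02  ]
tip 348.0 186.74358974358975 39 [[ 0.64850037 -0.0374454   0.048     ]]
```

View pics/c1.png

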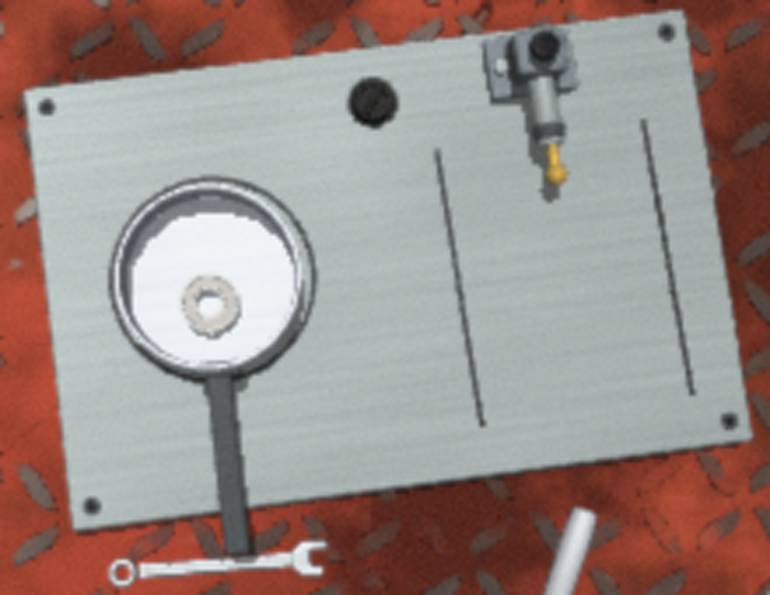

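The crop shows the grey bearing in the pan at crop (210,305), a clear handle bar running (220,378)–(239,553), line ends at (437,150)/(482,426) and (643,120)/(692,394), and the tip at (556,173).

```bash
python3 - <<'E'
from h import *
im=cv2.imread("pics/top0.png"); g=im.max(2)
f=lambda p:np.array(p)/3.5+[190,140]-.36
L=ray("top",f([[437,150],[482,426],[643,120],[692,394]]),.02)[:,:2]; print(L.round(4),np.linalg.norm(L[0]-L[1]),np.linalg.norm(L[0]-L[2]))
for a,b in((0,1),(2,3)): d=L[a]-L[b]; print("ang",np.arctan2(d[1],d[0]))
C=ray("top",f([[24,90],[683,10],[751,439],[75,530]]),.02)[:,:2]; print("corners",C.round(4),[np.linalg.norm(C[i]-C[i-1]).round(4) for i in range(4)])
e=[C[0]-C[1],C[3]-C[2]]; print("plate ang",[np.arctan2(-v[0],v[1]).round(4) for v in e],[np.arctan2(v[1],v[0]).round(4) for v in(C[0]-C[3],C[1]-C[2])])
mid=L.mean(0); 
for yaw in(.13,):
    u=np.array([np.cos(yaw),np.sin(yaw)]); S=mid+.025*u; print("station",S,"mouth",S-.052*u)
    t=ray("top",f([556,172]),.048)[0,:2]; d=t-S; print("tip in station",d@u,d@[-u[1],u[0]])
# handle
m=np.zeros(g.shape,np.uint8); ys,xs=np.mgrid[252:297,244:268]; k=g[252:297,244:268]<105
P=ray("top",np.c_[xs[k],ys[k]],.062)[:,:2]
for _ in range(3):
    q=np.polyfit(P[:,0],P[:,1],1); r=abs(P[:,1]-np.polyval(q,P[:,0])); P=P[r<.011]
print("handle slope",q,"ang",np.arctan(q[0]),P.min(0),P.max(0))
end=ray("top",f([240,555]),.062); root=ray("top",f([219,378]),.065); print("end,root",end,root)
# inside wall top edge / rim: fit ellipse pts of outer rim from crop eye reading
rim=ray("top",f([[113,278],[312,270],[207,180],[222,377]]),.065); print("rim",rim.round(4))
print("bearing",ray("top",f([210,305]),.035))
E
```

```text
[[ 0.6645  0.0367]
 [ 0.4769  0.0119]
 [ 0.6834 -0.106 ]
 [ 0.4955 -0.1307]] 0.18924614325558292 0.14392951457056802
ang 0.13125222417588875
ang 0.13080971204831376
corners [[ 0.7101  0.3179]
 [ 0.7605 -0.1375]
 [ 0.4647 -0.1692]
 [ 0.4142  0.2834]] [np.float64(0.2979), np.float64(0.4581), np.float64(0.2975), np.float64(0.4554)]
plate ang [np.float64(0.1103), np.float64(0.1111)] [np.float64(0.1159), np.float64(0.1067)]
station [ 0.60488226 -0.04377954] mouth [ 0.55332104 -0.05052052]
tip in station 0.03918335702750692 0.0002819667727659474
handle slope [0.10906884 0.13006508] ang 0.10863940861037813 [0.40545117 0.16523187] [0.50239036 0.19290449]
end,root [[0.40084841 0.17376534 0.062     ]] [[0.51190772 0.18551563 0.065     ]]
rim [[0.5768 0.2524 0.065 ]
 [0.5798 0.1251 0.065 ]
 [0.6392 0.1917 0.065 ]
 [0.5125 0.1836 0.065 ]]
bearing [[0.56026331 0.19214353 0.035     ]]
```

```bash
cat >> h.py <<'E'
def go(x,y,z,yaw):
    s=bot.read_state(); r=R.from_rotvec(s['tcp_rot']); M=r.as_matrix(); d=M.T@(np.array([x,y,z])-s['tool_pos'])
    cur=np.arctan2(M[1,0],M[0,0]); t=-(yaw-cur); t=(t+np.pi/2)%np.pi-np.pi/2
    print("t",s['time'],"pos",s['tool_pos'].round(4),"yaw",cur.round(4),"F",s['wrist_force'].round(2),"w",round(s['width'],3),"q6",s['q'][5].round(2),"tilt",M[:,2].round(4))
    print("shift xyz",(d/.5).round(4),"roll",(t/np.pi).round(4),"rows>=",np.ceil(np.linalg.norm(d)/.0417),np.ceil(np.degrees(abs(t))/7.16))
E
python3 - <<'E'
from h import *
go(.4667,.180,.14,.109)
E
```

```text
t 0.1 pos [ 0.2859 -0.6107  0.2301] yaw 0.4378 F [ 0.19 -0.38  0.24] w 0.999 q6 -0.04 tilt [-8.0e-04  1.9e-03 -1.0e+00]
shift xyz [ 0.998  -1.2786  0.1829] roll 0.1047 rows>= 20.0 3.0
```

Emit:
servo_tool([
  {"hand": -1, "x": 0.5, "y": -0.64, "z": 0.05, "roll": 0.105},
  {"hand": -1, "x": 0.5, "y": -0.64, "z": 0.05, "roll": 0.105},
  {"hand": -1, "x": 0.5, "y": -0.64, "z": 0.05, "roll": 0.105},
  {"hand": -1, "x": 0.5, "y": -0.64, "z": 0.05, "roll": 0.105},
  {"hand": -1, "x": 0.5, "y": -0.64, "z": 0.05, "roll": 0.105},
  {"hand": -1, "x": 0.5, "y": -0.64, "z": 0.05, "roll": 0.105},
  {"hand": -1, "x": 0.5, "y": -0.64, "z": 0.05, "roll": 0.105},
  {"hand": -1, "x": 0.5, "y": -0.64, "z": 0.05, "roll": 0.105},
  {"hand": -1, "x": 0.5, "y": -0.64, "z": 0.05, "roll": 0.105},
  {"hand": -1, "x": 0.5, "y": -0.64, "z": 0.05, "roll": 0.105},
])

```text
time: 0.93
tool_pos: [0.3764, -0.2125, 0.2056]
tcp_rot: [-3.136, -0.17, 0.001]
wrist_force: [0.4, 1.0, 0.2]
width: 0.997
grip_force: 0.0
```

```bash
python3 -c "
from h import *
go(.4667,.180,.14,.109)"
```

```text
t 0.9333 pos [ 0.3764 -0.2125  0.2056] yaw 0.1083 F [0.4  1.03 0.21] w 0.997 q6 0.89 tilt [-5.0e-04  1.3e-03 -1.0e+00]
shift xyz [ 0.2644 -0.7607  0.1321] roll -0.0002 rows>= 10.0 1.0
```

Emit:
servo_tool([
  {"hand": -1, "x": 0.264, "y": -0.76, "z": 0.132},
  {"hand": -1, "x": 0.264, "y": -0.76, "z": 0.132},
  {"hand": -1, "x": 0.264, "y": -0.76, "z": 0.132},
  {"hand": -1, "x": 0.264, "y": -0.76, "z": 0.132},
  {"hand": -1, "x": 0.264, "y": -0.76, "z": 0.132},
  {"hand": -1, "x": 0.264, "y": -0.76, "z": 0.132},
  {"hand": -1, "x": 0.264, "y": -0.76, "z": 0.132},
  {"hand": -1, "x": 0.264, "y": -0.76, "z": 0.132},
  {"hand": -1, "x": 0.264, "y": -0.76, "z": 0.132},
  {"hand": -1, "x": 0.264, "y": -0.76, "z": 0.132},
])

```text
invalid input
```

Emit:
servo_tool([
  {"hand": -1},
  {"hand": -1},
  {"hand": -1},
  {"hand": -1},
])

```text
invalid input
```

```bash
python3 -c "
from h import *
go(.4667,.180,.037,.109)
for n in('top','side'): cv2.imwrite('pics/%s1.png'%n,read_camera(n)[:,:,::-1])
a=cv2.imread('pics/top1.png')[150:320,180:340];b=cv2.imread('pics/side1.png')[120:290,160:320]
cv2.imwrite('pics/c2.png',cv2.resize(np.hstack([a,b]),None,fx=2.5,fy=2.5))"
```

```text
t 0.9333 pos [ 0.3764 -0.2125  0.2056] yaw 0.1083 F [0.4  1.03 0.21] w 0.997 q6 0.89 tilt [-5.0e-04  1.3e-03 -1.0e+00]
shift xyz [ 0.2645 -0.7604  0.3381] roll -0.0002 rows>= 11.0 1.0
```

View pics/c2.png

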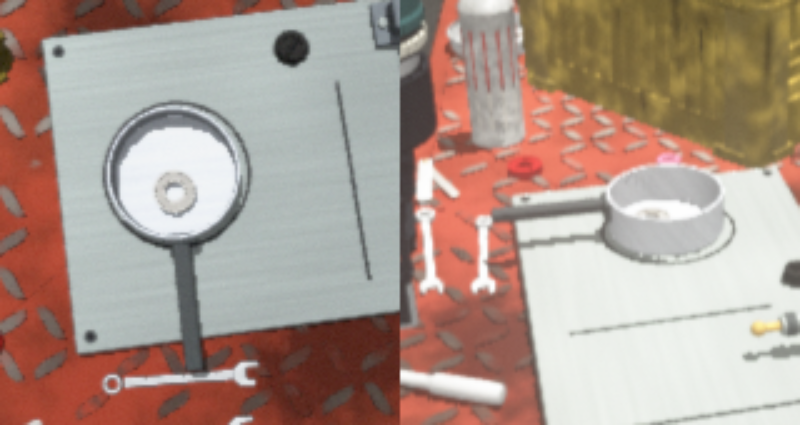

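The moves were refused: every row needs all the fields. The pictures show the scene unchanged, with the handle free. Resending.

Emit:
servo_tool([
  {"hand": -1, "x": 0.264, "y": -0.76, "z": 0.132, "roll": 0},
  {"hand": -1, "x": 0.264, "y": -0.76, "z": 0.132, "roll": 0},
  {"hand": -1, "x": 0.264, "y": -0.76, "z": 0.132, "roll": 0},
  {"hand": -1, "x": 0.264, "y": -0.76, "z": 0.132, "roll": 0},
  {"hand": -1, "x": 0.264, "y": -0.76, "z": 0.132, "roll": 0},
  {"hand": -1, "x": 0.264, "y": -0.76, "z": 0.132, "roll": 0},
  {"hand": -1, "x": 0.264, "y": -0.76, "z": 0.132, "roll": 0},
  {"hand": -1, "x": 0.264, "y": -0.76, "z": 0.132, "roll": 0},
  {"hand": -1, "x": 0.264, "y": -0.76, "z": 0.132, "roll": 0},
  {"hand": -1, "x": 0.264, "y": -0.76, "z": 0.132, "roll": 0},
])

```text
time: 1.87
tool_pos: [0.4678, 0.1786, 0.1396]
tcp_rot: [-3.137, -0.171, -0.0]
wrist_force: [0.8, -1.1, 0.0]
width: 1.001
grip_force: 0.0
```

Emit:
servo_tool([
  {"hand": -1, "x": 0, "y": 0, "z": 0, "roll": 0},
  {"hand": -1, "x": 0, "y": 0, "z": 0, "roll": 0},
  {"hand": -1, "x": 0, "y": 0, "z": 0, "roll": 0},
  {"hand": -1, "x": 0, "y": 0, "z": 0, "roll": 0},
])

```text
time: 2.2
tool_pos: [0.4672, 0.1751, 0.1402]
tcp_rot: [3.137, 0.167, -0.001]
wrist_force: [0.2, -0.9, 0.6]
width: 1.0
grip_force: 0.0
```

```bash
python3 -c "
from h import *
go(.4667,.180,.037,.109)
for n in('top','side'): cv2.imwrite('pics/%s1.png'%n,read_camera(n)[:,:,::-1])
a=cv2.imread('pics/top1.png')[150:320,180:340];b=cv2.imread('pics/side1.png')[120:290,160:320]
cv2.imwrite('pics/c3.png',cv2.resize(np.hstack([a,b]),None,fx=2.5,fy=2.5))"
```

```text
t 2.2 pos [0.4672 0.1751 0.1402] yaw 0.1067 F [ 0.17 -0.89  0.63] w 1.0 q6 1.77 tilt [-3.e-04 -6.e-04 -1.e+00]
shift xyz [ 2.000e-04 -1.000e-02  2.064e-01] roll -0.0007 rows>= 3.0 1.0
```

View pics/c3.png

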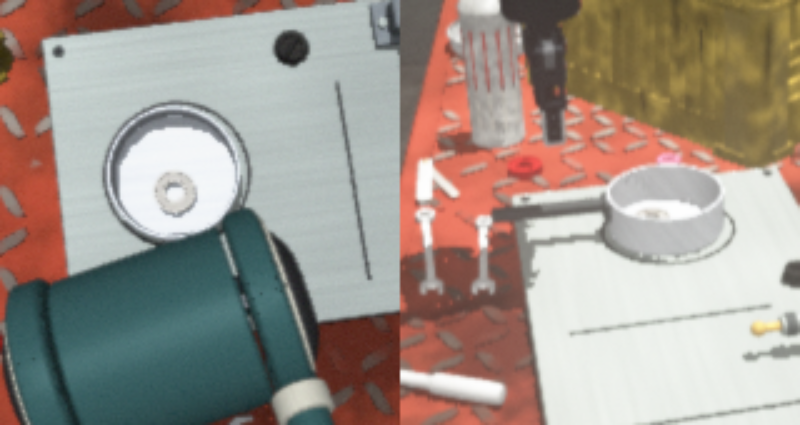

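The top view is blocked by the arm. The side view shows the fingers above the handle's line at crop (553,140). Descend and correct y by 5 mm.

Emit:
servo_tool([
  {"hand": -1, "x": 0, "y": -0.01, "z": 0.05, "roll": 0},
  {"hand": -1, "x": 0, "y": -0.01, "z": 0.1, "roll": 0},
  {"hand": -1, "x": 0, "y": -0.01, "z": 0.15, "roll": 0},
  {"hand": -1, "x": 0, "y": -0.01, "z": 0.19, "roll": 0},
  {"hand": -1, "x": 0, "y": -0.01, "z": 0.206, "roll": 0},
  {"hand": -1, "x": 0, "y": -0.01, "z": 0.206, "roll": 0},
  {"hand": -1, "x": 0, "y": -0.01, "z": 0.206, "roll": 0},
])

```text
time: 2.88
tool_pos: [0.4669, 0.1809, 0.0377]
tcp_rot: [3.137, 0.168, 0.0]
wrist_force: [-0.5, -0.5, -0.4]
width: 1.001
grip_force: 0.0
```

```bash
python3 -c "
from h import *
go(.4667,.180,.037,.109)
b=read_camera('side')[120:290,160:320,::-1]
cv2.imwrite('pics/c4.png',cv2.resize(b,None,fx=3,fy=3))"
```

```text
t 2.8833 pos [0.4669 0.1809 0.0377] yaw 0.1069 F [-0.48 -0.5  -0.36] w 1.001 q6 1.78 tilt [ 0. -0. -1.]
shift xyz [-0.0007  0.0017  0.0014] roll -0.0007 rows>= 1.0 1.0
```

View pics/c4.png

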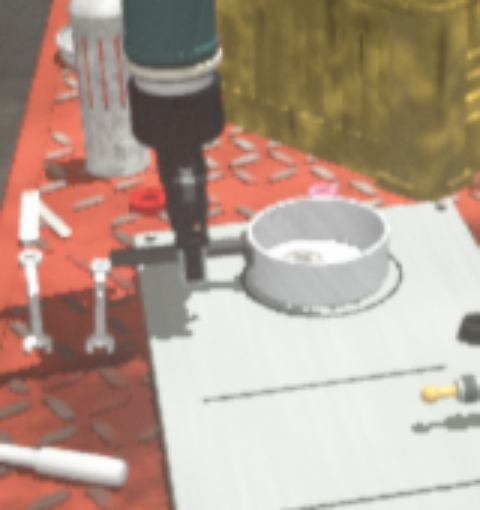

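The fingers straddle the handle at crop (190,260), with the pan undisturbed. Close.

Emit:
servo_tool([
  {"hand": 0.3, "x": 0, "y": 0, "z": 0, "roll": 0},
  {"hand": 0.5, "x": 0, "y": 0, "z": 0, "roll": 0},
  {"hand": 1, "x": 0, "y": 0, "z": 0, "roll": 0},
  {"hand": 1, "x": 0, "y": 0, "z": 0, "roll": 0},
  {"hand": 1, "x": 0, "y": 0, "z": 0, "roll": 0},
  {"hand": 1, "x": 0, "y": 0, "z": 0, "roll": 0},
  {"hand": 1, "x": 0, "y": 0, "z": 0, "roll": 0},
  {"hand": 1, "x": 0, "y": 0, "z": 0, "roll": 0},
], grip_force=40)

```text
time: 3.6
tool_pos: [0.467, 0.1814, 0.0377]
tcp_rot: [3.137, 0.17, 0.001]
wrist_force: [-1.3, -0.8, 4.8]
width: 0.18
grip_force: 39.2
```

```bash
python3 - <<'E'
from h import *
yaw=.131; u=np.array([np.cos(yaw),np.sin(yaw)]); S=np.array([.6049,-.0438]); h=S-.162*u
print(h); s=bot.read_state(); print(s['grip_force'],s['torque'])
go(h[0],h[1],s['tool_pos'][2],yaw)
m=ray("top",[0,0],.065)
im=read_camera("top")[:,:,::-1]; np.save("g.npy",im)
cv2.imwrite("pics/c5.png",cv2.resize(im[140:310,190:410],None,fx=3.5,fy=3.5))
E
```

```text
[ 0.44428805 -0.06496135]
39.24286186695099 [-0.22203617  0.1558493  -0.0295649 ]
t 3.6 pos [0.467  0.1814 0.0377] yaw 0.1081 F [-1.29 -0.78  4.76] w 0.18 q6 1.78 tilt [ 4.e-04 -1.e-04 -1.e+00]
shift xyz [-0.0982  0.485   0.    ] roll -0.0073 rows>= 6.0 1.0
```

Emit:
servo_tool([
  {"hand": 1, "x": -0.004, "y": 0.02, "z": 0, "roll": 0},
  {"hand": 1, "x": -0.009, "y": 0.045, "z": 0, "roll": -0.001},
  {"hand": 1, "x": -0.014, "y": 0.07, "z": 0, "roll": -0.001},
  {"hand": 1, "x": -0.019, "y": 0.095, "z": 0, "roll": -0.002},
  {"hand": 1, "x": -0.024, "y": 0.12, "z": 0, "roll": -0.002},
  {"hand": 1, "x": -0.029, "y": 0.145, "z": 0, "roll": -0.003},
  {"hand": 1, "x": -0.034, "y": 0.17, "z": 0, "roll": -0.003},
  {"hand": 1, "x": -0.039, "y": 0.195, "z": 0, "roll": -0.003},
  {"hand": 1, "x": -0.044, "y": 0.22, "z": 0, "roll": -0.004},
  {"hand": 1, "x": -0.049, "y": 0.24, "z": 0, "roll": -0.004},
])

```text
time: 4.48
tool_pos: [0.4555, 0.0584, 0.0377]
tcp_rot: [-3.136, -0.188, -0.002]
wrist_force: [0.0, 3.4, 3.2]
width: 0.181
grip_force: 40.3
```

```bash
python3 - <<'E'
from h import *
go(.4443,-.065,.0377,.131)
E
```

```text
t 4.4833 pos [0.4555 0.0584 0.0377] yaw 0.12 F [0.05 3.37 3.2 ] w 0.181 q6 1.52 tilt [ 1.2e-03  5.0e-04 -1.0e+00]
shift xyz [-5.190e-02  2.423e-01 -2.000e-04] roll -0.0035 rows>= 3.0 1.0
```

Emit:
servo_tool([
  {"hand": 1, "x": -0.005, "y": 0.025, "z": 0, "roll": 0},
  {"hand": 1, "x": -0.01, "y": 0.05, "z": 0, "roll": -0.001},
  {"hand": 1, "x": -0.016, "y": 0.075, "z": 0, "roll": -0.001},
  {"hand": 1, "x": -0.021, "y": 0.1, "z": 0, "roll": -0.002},
  {"hand": 1, "x": -0.027, "y": 0.125, "z": 0, "roll": -0.002},
  {"hand": 1, "x": -0.032, "y": 0.15, "z": 0, "roll": -0.003},
  {"hand": 1, "x": -0.038, "y": 0.175, "z": 0, "roll": -0.003},
  {"hand": 1, "x": -0.043, "y": 0.2, "z": 0, "roll": -0.003},
  {"hand": 1, "x": -0.049, "y": 0.225, "z": 0, "roll": -0.003},
  {"hand": 1, "x": -0.052, "y": 0.242, "z": 0, "roll": -0.003},
])

```text
time: 5.32
tool_pos: [0.4438, -0.0649, 0.0376]
tcp_rot: [-3.135, -0.202, -0.001]
wrist_force: [-0.1, 4.9, 4.5]
width: 0.175
grip_force: 40.6
```

Emit:
servo_tool([
  {"hand": 1, "x": 0, "y": 0, "z": 0, "roll": 0},
  {"hand": 1, "x": 0, "y": 0, "z": 0, "roll": 0},
  {"hand": 1, "x": 0, "y": 0, "z": 0, "roll": 0},
])

```text
time: 5.57
tool_pos: [0.4439, -0.0654, 0.0376]
tcp_rot: [3.133, 0.202, 0.0]
wrist_force: [-0.8, -2.5, 4.8]
width: 0.181
grip_force: 40.6
```

```bash
python3 - <<'E'
from h import *
go(.4443,-.065,.0377,.131)
t=read_camera('top')[130:290,250:410,::-1];b=read_camera('side')[180:340,190:350,::-1]
cv2.imwrite('pics/c6.png',cv2.resize(np.hstack([t,b]),None,fx=2.5,fy=2.5))
E
```

```text
t 5.5667 pos [ 0.4439 -0.0654  0.0376] yaw 0.1286 F [-0.85 -2.55  4.84] w 0.181 q6 1.24 tilt [ 3.0e-04 -1.6e-03 -1.0e+00]
shift xyz [ 0.0009 -0.0007 -0.0002] roll -0.0008 rows>= 1.0 1.0
```

View pics/c6.png

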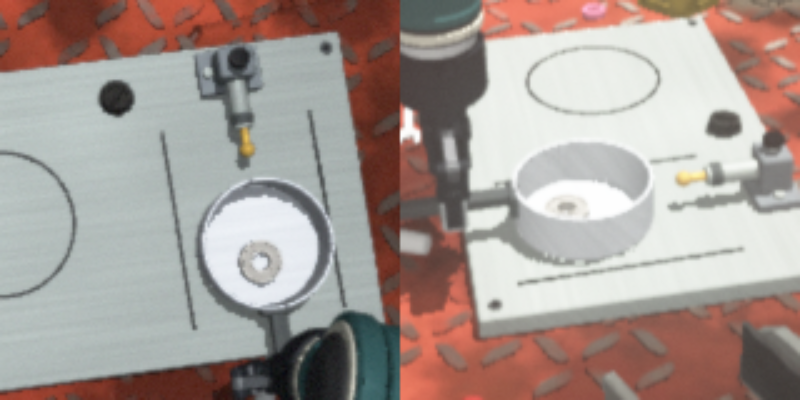

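The pan is in the bay, rim spanning crop x 199–333 and y 178–312, bearing still inside at (261,262), tip ahead at (247,150). Check its lateral position.

```bash
python3 - <<'E'
from h import *
f=lambda p:np.array(p)/2.5+[250,130]-.3
yaw=.131; u=np.array([np.cos(yaw),np.sin(yaw)]); v=np.array([-u[1],u[0]]); S=np.array([.6049,-.0438])
P=ray("top",f([[199,246],[333,244],[260,178],[272,312]]),.065)[:,:2]-S; print(np.c_[P@u,P@v].round(4))
t=ray("top",f([[247,157],[247,150]]),.048)[:,:2]-S; print(np.c_[t@u,t@v].round(4))
# floor (bright) centroid
E
```

```text
[[-0.0448  0.0622]
 [-0.061  -0.058 ]
 [ 0.0079 -0.0028]
 [-0.1127  0.0071]]
[[0.0306 0.0017]
 [0.037  0.0006]]
```

Emit:
servo_tool([
  {"hand": 1, "x": 0.004, "y": 0, "z": 0, "roll": 0},
  {"hand": 1, "x": 0.008, "y": 0, "z": 0, "roll": 0},
  {"hand": 1, "x": 0.012, "y": 0, "z": 0, "roll": 0},
  {"hand": 1, "x": 0.016, "y": 0, "z": 0, "roll": 0},
  {"hand": 1, "x": 0.02, "y": 0, "z": 0, "roll": 0},
  {"hand": 1, "x": 0.024, "y": 0, "z": 0, "roll": 0},
  {"hand": 1, "x": 0.028, "y": 0, "z": 0, "roll": 0},
  {"hand": 1, "x": 0.032, "y": 0, "z": 0, "roll": 0},
  {"hand": 1, "x": 0.036, "y": 0, "z": 0, "roll": 0},
])

```text
time: 6.42
tool_pos: [0.4604, -0.0622, 0.0375]
tcp_rot: [3.135, 0.203, -0.005]
wrist_force: [-3.6, -1.0, 10.9]
width: 0.178
grip_force: 41.1
```

Emit:
servo_tool([
  {"hand": 1, "x": 0.002, "y": 0, "z": 0, "roll": 0},
  {"hand": 1, "x": 0.004, "y": 0, "z": 0, "roll": 0},
])

```text
time: 6.58
tool_pos: [0.4624, -0.0619, 0.0375]
tcp_rot: [3.135, 0.203, -0.005]
wrist_force: [-5.4, -1.0, 10.2]
width: 0.178
grip_force: 41.1
```

Emit:
servo_tool([
  {"hand": 1, "x": 0.002, "y": 0, "z": 0, "roll": 0},
  {"hand": 1, "x": 0.004, "y": 0, "z": 0, "roll": 0},
])

```text
time: 6.75
tool_pos: [0.4643, -0.0617, 0.0375]
tcp_rot: [3.135, 0.203, -0.005]
wrist_force: [-4.2, -0.7, 10.3]
width: 0.173
grip_force: 41.1
```

```bash
python3 - <<'E'
from h import *
go(.4443,-.065,.0377,.131)
t=read_camera('top')[130:290,280:440,::-1];b=read_camera('side')[200:300,230:390,::-1]
cv2.imwrite('pics/c7.png',cv2.resize(np.vstack([t,b])[:,:],None,fx=2.3,fy=2.3,interpolation=cv2.INTER_CUBIC))
E
```

```text
t 6.75 pos [ 0.4643 -0.0617  0.0375] yaw 0.1296 F [-4.24 -0.73 10.34] w 0.173 q6 1.26 tilt [-2.9e-03 -5.0e-04 -1.0e+00]
shift xyz [-0.0406  0.0014 -0.0002] roll -0.0004 rows>= 1.0 1.0
```

View pics/c7.png

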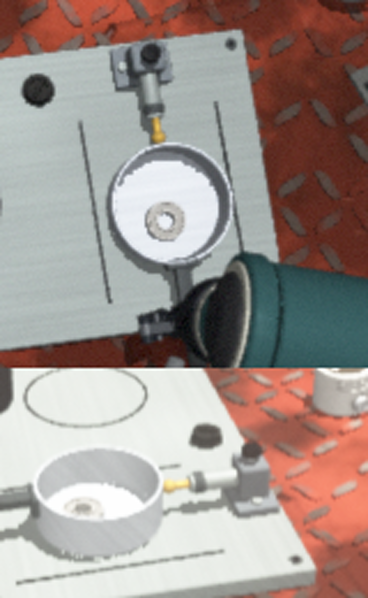

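The ball tip is just at the pan wall: top crop (158,135), side crop (165,487). Continue slowly while watching the force.

Emit:
servo_tool([
  {"hand": 1, "x": 0.002, "y": 0, "z": 0, "roll": 0},
  {"hand": 1, "x": 0.004, "y": 0, "z": 0, "roll": 0},
  {"hand": 1, "x": 0.004, "y": 0, "z": 0, "roll": 0},
])

```text
time: 7.1
tool_pos: [0.4664, -0.0614, 0.0375]
tcp_rot: [3.135, 0.203, -0.004]
wrist_force: [-5.0, -0.4, 9.0]
width: 0.18
grip_force: 41.1
```

Emit:
servo_tool([
  {"hand": 1, "x": 0.002, "y": 0, "z": 0, "roll": 0},
  {"hand": 1, "x": 0.004, "y": 0, "z": 0, "roll": 0},
  {"hand": 1, "x": 0.004, "y": 0, "z": 0, "roll": 0},
])

```text
time: 7.35
tool_pos: [0.468, -0.0612, 0.0375]
tcp_rot: [3.135, 0.203, -0.005]
wrist_force: [-5.5, -0.9, 10.4]
width: 0.18
grip_force: 41.2
```

Emit:
servo_tool([
  {"hand": 1, "x": 0.002, "y": 0, "z": 0, "roll": 0},
  {"hand": 1, "x": 0.003, "y": 0, "z": 0, "roll": 0},
  {"hand": 1, "x": 0.003, "y": 0, "z": 0, "roll": 0},
])

```text
time: 7.6
tool_pos: [0.4693, -0.061, 0.0375]
tcp_rot: [3.135, 0.203, -0.006]
wrist_force: [-5.3, -1.0, 11.2]
width: 0.175
grip_force: 41.3
```

```bash
python3 - <<'E'
from h import *
go(.4443,-.065,.0377,.131)
a=cv2.imread('pics/c7.png')
t=read_camera('top')[150:230,310:390,::-1];b=read_camera('side')[225:285,270:350,::-1]
cv2.imwrite('pics/c8.png',cv2.resize(np.vstack([t,b]),None,fx=4,fy=4,interpolation=cv2.INTER_CUBIC))
E
```

```text
t 7.6 pos [ 0.4693 -0.061   0.0375] yaw 0.1296 F [-5.28 -1.   11.23] w 0.175 q6 1.26 tilt [-3.9e-03 -5.0e-04 -1.0e+00]
shift xyz [-0.0506  0.0015 -0.0003] roll -0.0004 rows>= 1.0 1.0
```

View pics/c8.png

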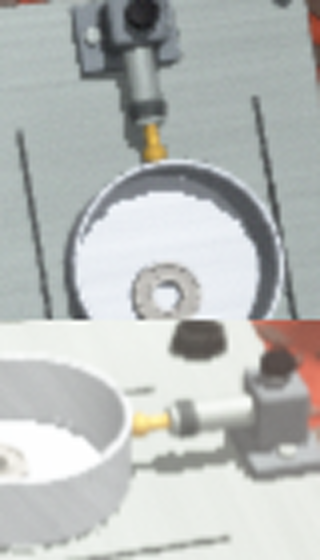

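The ball sits on the pan wall in both views: top (152,155), side (137,420). Measure the brass stick-out now against the start to see how far it is pressed.

```bash
cat > tip.py <<'E'
from h import *
def m(im):
    y=cv2.inRange(cv2.cvtColor(im,cv2.COLOR_BGR2HSV),(12,110,90),(32,255,255)); y[:235]=0;y[270:]=0;y[:,:285]=0;y[:,350:]=0
    ys,xs=np.where(y>0); return xs.min(),xs.max(),ys.mean().round(1),len(xs)
n=np.ascontiguousarray(read_camera('side')[:,:,::-1]); print("start",m(cv2.imread("pics/side0.png")),"now",m(n))
yaw=.131; u=np.array([np.cos(yaw),np.sin(yaw)]);S=np.array([.6049,-.0438])
p=proj('side',[np.r_[S+a*u,.048] for a in(.03,.04)]); print("px per 10mm",p[1]-p[0]); s=bot.read_state(); print(s['tool_pos'],s['wrist_force'])
E
python3 tip.py
```

```text
start (np.int64(302), np.int64(303), np.float64(252.0), 2) now (np.int64(304), np.int64(304), np.float64(252.0), 1)
px per 10mm [ 4.45506189 -0.64117064]
[ 0.46927906 -0.06101201  0.0374664 ] [-6.84052507 -0.71963336  9.78775013]
```

```bash
python3 - <<'E'
from h import *
def prof(im,r,c):
    im=im.astype(int); k=(im[:,:,2]-im[:,:,0])[r[0]:r[1],c[0]:c[1]].copy(); k[k<45]=0; return k
a=cv2.imread("pics/side0.png"); n=read_camera('side')[:,:,::-1]
for im in(a,n): print(prof(im,(243,260),(296,322)).max(0))
a=cv2.imread("pics/top0.png"); n=read_camera('top')[:,:,::-1]
for im in(a,n): print(prof(im,(172,200),(340,356)).max(1))
E
```

```text
[  0   0   0   0  47  91 101 102 102 102  96  96  93  96 100 100  57   0
   0   0   0   0   0   0   0   0]
[  0   0   0   0   0   0   0  79 101 101 101  97  95  93 100 100  58   0
   0   0   0   0   0   0   0   0]
[  0   0   0   0   0   0   0   0   0  85 112 121 131 135 134 118 122 133
 117  95  47   0   0   0   0   0   0   0]
[  0   0   0   0   0   0   0   0   0  89 114 123 133 134 124 127 131 103
   0   0   0   0   0   0   0   0   0   0]
```

Emit:
servo_tool([
  {"hand": 1, "x": 0.002, "y": 0, "z": 0, "roll": 0},
  {"hand": 1, "x": 0.003, "y": 0, "z": 0, "roll": 0},
  {"hand": 1, "x": 0.003, "y": 0, "z": -0.001, "roll": 0},
  {"hand": 1, "x": 0.003, "y": 0, "z": -0.001, "roll": 0},
])

```text
time: 8.18
tool_pos: [0.4706, -0.0608, 0.0376]
tcp_rot: [3.135, 0.203, -0.006]
wrist_force: [-6.1, -1.2, 8.8]
width: 0.174
grip_force: 40.9
```

```bash
python3 - <<'E'
from h import *
go(.4443,-.065,.0377,.131)
def prof(im,r,c):
    im=im.astype(int); k=(im[:,:,2]-im[:,:,0])[r[0]:r[1],c[0]:c[1]].copy(); k[k<45]=0; return k
print(prof(read_camera('side')[:,:,::-1],(243,260),(296,322)).max(0))
E
```

```text
t 8.1833 pos [ 0.4706 -0.0608  0.0376] yaw 0.1296 F [-6.06 -1.22  8.75] w 0.174 q6 1.26 tilt [-3.9e-03 -5.0e-04 -1.0e+00]
shift xyz [-0.0533  0.0015  0.0001] roll -0.0004 rows>= 1.0 1.0
[  0   0   0   0   0   0   0   0  90 101 100  99  97  95 100 100  57   0
   0   0   0   0   0   0   0   0]
```

Emit:
servo_tool([
  {"hand": 1, "x": 0, "y": 0, "z": 0, "roll": 0},
  {"hand": 0.6, "x": 0, "y": 0, "z": 0, "roll": 0},
  {"hand": 0.5, "x": 0, "y": 0, "z": 0, "roll": 0},
  {"hand": 0.3, "x": 0, "y": 0, "z": 0, "roll": 0},
  {"hand": 0, "x": 0, "y": 0, "z": 0, "roll": 0},
  {"hand": -0.3, "x": 0, "y": 0, "z": 0, "roll": 0},
  {"hand": -0.3, "x": 0, "y": 0, "z": 0, "roll": 0},
  {"hand": -0.3, "x": 0, "y": 0, "z": 0, "roll": 0},
], grip_force=20)

```text
time: 8.9
tool_pos: [0.4727, -0.06, 0.0377]
tcp_rot: [-3.135, -0.204, 0.0]
wrist_force: [0.4, 0.3, -0.3]
width: 0.646
grip_force: 0.0
```

Emit:
servo_tool([
  {"hand": -0.3, "x": 0, "y": 0, "z": -0.02, "roll": 0},
  {"hand": -0.3, "x": 0, "y": 0, "z": -0.06, "roll": 0},
  {"hand": -0.3, "x": 0, "y": 0, "z": -0.12, "roll": 0},
  {"hand": -0.3, "x": 0, "y": 0, "z": -0.18, "roll": 0},
  {"hand": -0.3, "x": -0.02, "y": 0.05, "z": -0.24, "roll": 0},
  {"hand": -0.3, "x": -0.02, "y": 0.12, "z": -0.28, "roll": 0},
  {"hand": -0.3, "x": -0.02, "y": 0.2, "z": -0.3, "roll": 0},
  {"hand": -0.3, "x": -0.02, "y": 0.28, "z": -0.3, "roll": 0},
  {"hand": -0.3, "x": -0.02, "y": 0.36, "z": -0.3, "roll": 0},
  {"hand": -0.3, "x": -0.02, "y": 0.44, "z": -0.3, "roll": 0},
])

```text
time: 9.73
tool_pos: [0.4916, -0.2814, 0.1895]
tcp_rot: [3.134, 0.204, 0.003]
wrist_force: [1.0, 0.6, -0.3]
width: 0.649
grip_force: 0.0
```

```bash
python3 - <<'E'
from h import *
go(.4443,-.065,.0377,.131)
def prof(im,r,c):
    im=im.astype(int); k=(im[:,:,2]-im[:,:,0])[r[0]:r[1],c[0]:c[1]].copy(); k[k<45]=0; return k
b=read_camera('side')[:,:,::-1]; t=read_camera('top')[:,:,::-1]
print(prof(b,(243,260),(296,322)).max(0))
cv2.imwrite('pics/c9.png',cv2.resize(np.hstack([t[140:310,270:430],b[190:360,190:350]]),None,fx=2.5,fy=2.5,interpolation=cv2.INTER_CUBIC))
E
```

```text
t 9.7333 pos [ 0.4916 -0.2814  0.1895] yaw 0.1302 F [ 1.04  0.57 -0.34] w 0.649 q6 0.88 tilt [ 0.002  -0.0011 -1.    ]
shift xyz [-0.0382 -0.4419  0.303 ] roll -0.0003 rows>= 7.0 1.0
[  0   0   0   0   0   0   0   0  91 101 101  99  96  95  99 100  57   0
   0   0   0   0   0   0   0   0]
```

View pics/c9.png

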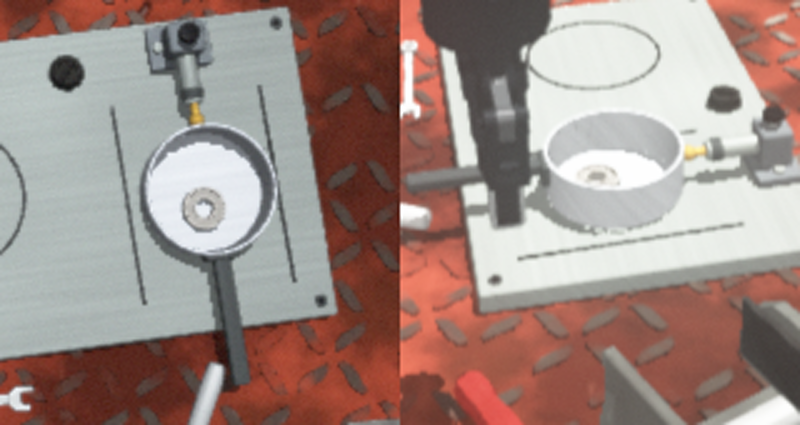

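The pan rests against the pressed tip (196,115), centred between the lines. The handle runs straight out to (238,380), the bearing is inside at (204,209), the cap is where it was, and the arm is clear. The tip has not moved since release, so it is still pressed in.

Emit:
servo_tool([
  {"hand": -0.3, "x": 0, "y": 0, "z": 0, "roll": 0},
  {"hand": -0.3, "x": 0, "y": 0, "z": 0, "roll": 0},
  {"hand": -0.3, "x": 0, "y": 0, "z": 0, "roll": 0},
  {"hand": -0.3, "x": 0, "y": 0, "z": 0, "roll": 0},
])

```text
time: 10.17
tool_pos: [0.4912, -0.2779, 0.1879]
tcp_rot: [-3.134, -0.207, 0.0]
wrist_force: [0.6, 0.6, -0.9]
width: 0.654
grip_force: 0.0
```

```bash
python3 -c "
from workcell import ticket
print(ticket.finish_job())"
```

```text
the job is handed in; nothing more can be done
None
```

I handed the job in at about 10 s; no verdict came back. The last pictures show the pan released in the bay, clear of both lines and against the pressed-in feeler tip, with the handle straight out to the front, the bearing inside and the oil cap not visibly moved.

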